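# Seat a ball-footed stage top on its adjustable kinematic base

### The job

Lift the steel stage top off the rubber mat by its handle and settle it on the grey kinematic base so that its three ball feet are fully home: the foot beside the cut corner in the cone, the other foot of that long side in the groove, and the third on the flat pad. The seat carriage is clamped at an unknown place along the base, so slide gently and feel for the cone, never bearing hard on the seats; then let go and leave the jar, the rubber ring and the screwdriver where they are.

Things in the scene. Friction and masses are not known exactly. Their poses are not given: they have to be found in the camera images.
- stage: Stage top, loose, 0.5 to 0.75 kg: steel plate 150 (x) by 124 (y) by 10 mm, its (-x, +y) corner cut out 20 by 22 mm, black bar handle on top, three 18 mm diameter ball feet below. Origin: level with the balls' lowest points, under the handle's centre; plate underside 20 mm and top 30 mm above it; z up. Starts standing on its feet on the mat.
- handle (a point): Centre of the stage's black bar handle, 61 mm above the stage origin. Bar 18 mm thick (stage x), 60 mm long (stage y), 22 mm high, on two posts with 20 mm of free air below it. Pinch it from above across its 18 mm.
- cone_foot (a point): Centre of the ball foot beside the cut corner, stage frame (-50, +32, +9) mm. It belongs in the cone.
- groove_foot (a point): Centre of the other ball on that long side, stage frame (+50, +32, +9) mm. It belongs in the groove.
- flat_foot (a point): Centre of the third ball, stage frame (0, -46, +9) mm. It belongs on the flat pad.
- base: Kinematic base, fixed: grey bed 250 (x) by 150 (y) by 18 mm; origin at the centre of its underside on the bench. On it an aluminium seat carriage (190 by 128 mm, top 28 mm above the origin) is clamped with its middle anywhere from -25 to +25 mm along base x from the bed's middle; this shift is not reported: feel or see it. It does not give below 100 N.
- rail_mid (a point): Point of the bed, base (0, +32, 44) mm, at the height of the carriage rail's flat top. Rail 184 mm long (x), 36 mm wide, along base y = +32. In its top, x from the carriage middle: at -50 a conical pit, mouth 16 mm across, walls 35 degrees from vertical; from +8 to +92 a V-groove along x, mouth 16 mm wide, same walls. A foot on the rail top stands 4.7 mm above home.
- pad_mid (a point): Point of the bed, base (0, -46, 39.3) mm, at the height of the carriage's flat pad, which is 100 (x) by 30 (y) mm round x = 0 of the carriage middle, y = -46 mm.
- home_mid (a point): Point of the bed, base (0, 0, 39.3) mm. The stage fully home has its origin at this height and y, shifted along base x as far as the carriage is (-25 to +25 mm), its x axis along base x, level, all three ball centres 48.3 mm above the base origin. Friction can leave a foot hung up on a seat wall: a light press or nudge brings it home.
- mat: Black rubber mat 210 by 170 by 4 mm, fixed flat on the bench; the stage starts on it. Origin at the centre of its underside.
- jar: Bystander: clear jar with blue lid, 76 mm across, 130 mm tall, origin at the centre of its foot. Leave alone.
- gasket: Bystander: flat rubber ring 64 mm across, 8 mm thick, lying between base and mat, origin at the centre of its underside. Leave alone.
- driver: Bystander: screwdriver lying on the bench beyond the base and mat. Leave alone.
Mind the look-alikes: they are no part of the job. What is meant by the stage is not purple, and is the smaller of those in its own colour.

How it is judged:
By the outcome, as a careful person would: the job done as asked, in the order asked, and still so for the second after the job is handed in, with the robot touching nothing.
It also fails if it takes over 56 s, if anything falls off the work surface, if the arm or the gripper's body presses on something with over 40 N, if the wrist force passes 120 N, or if a joint passes its speed limit or range.

### The arm

A 6-joint arm with a two-finger parallel gripper is mounted at the origin on the work surface. World frame = base frame: x ahead of the robot, y to its left, z up, the work surface at z = 0. Lengths are in m, angles in rad, forces in N, time in s.
With the tool pointing down it reaches from about 0.275 to 0.975 m from the base axis. Payload 8.4 kg.
Tool frame: the origin (TCP) lies between the finger pads; the fingertips stand 19 mm ahead of it and the grasp point (between the pads) is the TCP (manip.finger_overhang is the z of the fingertips in the tool frame, in m); z points along the fingers, y is the direction in which the jaws open and shut (so a half turn about z gives the same grasp; the last joint's range is limited). The gripper opens to 92 mm and grips with 3 to 60 N. Pads are 20 mm wide; open, the fingers measure 128 mm over their backs; the gripper's body (75 mm by 189 mm) begins 69 mm behind the grasp point.
Start: joints at [-1.148, 0.353, 1.633, -0, 1.155, -0.002], TCP at [0.258, -0.569, 0.234] pointing down, gripper open.
Joint ranges: [-2.63, 2.63], [-0.92, 2.1], [0.06, 2.66], [-1.3, 4.44], [0, 2.69], [-3.02, 3.02]. Speed limits (rad/s): [2.22, 2.22, 2.79, 3.14, 3.14, 3.14].

### API

Orientations are given as a unit quaternion [x, y, z, w].
In Python, from rig import manip gives the robot as it stands. The module is installed in compiled form; this text tells all that it offers.
- The arm moves only by the tool jog_arm, never from a script. Its argument "moves" is a list of rows, each an object with "dp": the shift along the world's x, y, z in cm, a list of three; "angular": the turn, a rotation vector about the world's x, y, z in degrees, a list of three; "gripper": the opening in per cent of the stroke, from 0 (shut) to 100 (fully open). In form: [{"dp": [dx, dy, dz], "angular": [ax, ay, az], "gripper": gripper}, ...]. A call has 1 to 12 rows; each row is the pose to reach, as a shift and turn from the pose commanded when the call began; what a row does not reach only later rows make up. A row lasts 1/8 s, in which the tool goes at most 62.5 mm and 10.7 degrees, less where a joint would pass 70% of its speed; a pose out of reach is approached as far as the arm can. A call with a gripper value outside its range is refused whole. The fingers move at their own pace and stop on an object; "grip_force" is the grip in N (left out, the last holds). Time passes only in rows, so rows that repeat a pose let the fingers close. It gives the time, the measured TCP pose, the force and the opening at its end, in the units of the state.
- manip.state(): the state, without advancing time (a new reading comes with each control period).
- manip.grab_frame(name): name is "scene" or "top" or "wrist"; returns (picture, depth): 420x560x3 uint8, blue, green, red; 420x560 float32, m along the optical axis (not along the pixel's ray), 0 where there is no reading.
- manip.get_calibration(name): a dict with "vfov" (degrees; the focal length in pixels is half the picture's height over the tangent of half this angle, whatever the lens; pixels are square), "cx", "cy" (the principal point, pixels), "dist_coeffs" ([k1, k2, p1, p2, k3] as OpenCV has them; the pictures are not rectified), "R" (3x3) and "t" (3): a world point X has camera coordinates R X + t. Camera axes: x right, y down, z forward; pixel columns grow to the right and rows downward; lengths in m; the calibration is good to about 2 mm. A picture is of the moment at which its call begins: read the wrist's pose just before it. get_calibration takes no time and is no camera call; for the wrist camera it gives the pose at the moment of the call.
- manip.sign_off(): hands the job in, once; it reports no verdict.
The state is a dict: "clock": time; "joint_positions": joint angles; "joint_velocities": joint speeds; "joint_efforts": joint torques, N m; "tcp_pos": TCP position; "tcp_rot": TCP orientation; "wrist_force": force on the tool from outside, world axes, zero at the start; "torque": the same for the moment, N m; "opening": finger opening in m.
Only numpy, scipy, OpenCV 4.12 (cv2) and the standard library are available. Lean on these libraries where they do the work, as an engineer would, in place of code of your own. Each camera call takes 0.05 s, during which the arm holds its last target. There are 200 camera calls.

## Working session

There is one attempt and no reset: what is moved stays moved. The work goes in short steps, Python scripts to look and compute and a tool call to move; the robot and the scene stay as the last step left them, time stands still between calls to the robot, and variables do not carry over. Pictures are saved under pics/ and viewed, about 8 in all and at most 12, crops included, and the job is handed in when it is done.

Besides the shell and the picture viewer there is one more tool, called after "Emit:" in YAML: its name, and indented under it one key for each argument. jog_arm: Moves the arm, as the interface text tells. Its arguments: {"type":"object","properties":{"moves":{"type":"array","items":{"type":"object","properties":{"dp":{"type":"array","items":{"type":"number"}},"angular":{"type":"array","items":{"type":"number"}},"gripper":{"type":"number"}}}},"grip_force":{"type":"number"}},"required":["moves"]}

```bash
mkdir -p pics; cat > h.py <<'E'
import numpy as np, cv2
from rig import manip
def grab(n):
    c=manip.get_calibration(n); p,d=manip.grab_frame(n); return p,d,c
def world(d,c,pix):
    f=d.shape[0]/2/np.tan(np.radians(c['vfov'])/2)
    K=np.array([[f,0,c['cx']],[0,f,c['cy']],[0,0,1]])
    pix=np.atleast_2d(np.array(pix,float))
    u=cv2.undistortPoints(pix[:,None],K,np.array(c['dist_coeffs'],float))[:,0]
    z=d[pix[:,1].astype(int),pix[:,0].astype(int)]
    P=np.c_[u*z[:,None],z]
    return (P-np.array(c['t']).ravel())@np.array(c['R'])
def cloud(d,c):
    v,u=np.mgrid[:d.shape[0],:d.shape[1]]
    W=world(d,c,np.c_[u.ravel(),v.ravel()]).reshape(*d.shape,3); W[d==0]=np.nan
    return W
E
python3 - <<'E'
from h import *
for n in ['top','scene']:
    p,d,c=grab(n); cv2.imwrite(f'pics/{n}0.png',p); np.savez(f'{n}0.npz',p=p,d=d,W=cloud(d,c))
    print(n,c['t'],c['R'][2],(d==0).mean())
s=manip.state(); print({k:s[k] for k in s}, manip.finger_overhang)
E
```

```text
top [0.104208   0.59763356 1.18678093] [ 0.05524608  0.01526543 -0.99835607] 0.004068877551020408
scene [-0.38452796 -0.23985485  1.58871521] [-0.69860265  0.37692171 -0.6081812 ] 0.01639030612244898
{'clock': 0.1, 'joint_positions': array([-1.14840177e+00,  3.53559127e-01,  1.63402524e+00,  1.18023666e-05,
        1.15518805e+00, -2.38675959e-03]), 'joint_velocities': array([ 8.51695509e-04, -5.62777526e-06, -1.78891901e-03,  8.48708830e-04,
       -1.54848558e-03, -2.15851926e-06]), 'joint_efforts': array([ 1.48094846e-04, -5.94903803e+01, -3.34931731e+01,  6.98823086e-02,
        1.83140655e-02, -9.94100333e-06]), 'tcp_pos': array([ 0.25742338, -0.56908688,  0.23296586]), 'tcp_rot': array([ 9.77530096e-01,  2.10795073e-01, -1.17689977e-04, -5.78046661e-04]), 'wrist_force': array([ 0.03652543, -0.60302831,  0.15393123]), 'torque': array([-0.01174397, -0.00202458, -0.01837843]), 'opening': 0.09198946233934989} 0.019
```

View pics/top0.png

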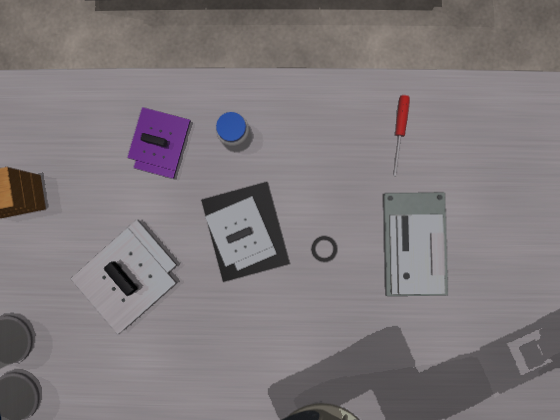

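View pics/scene0.png

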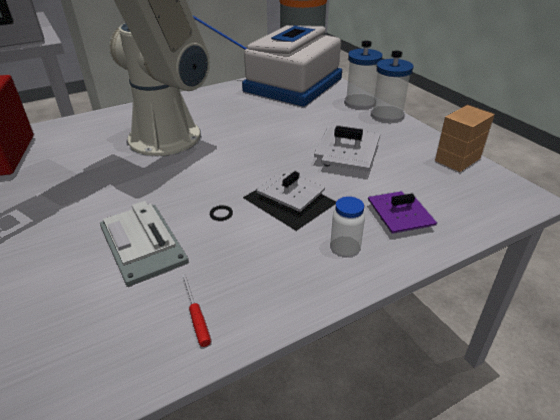

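The top view shows the base at about (416,245), with the cone at (406,276) and the groove at (405,233). The stage is on the mat at about (240,233). I'll enlarge the stage and base.

```bash
python3 - <<'E'
from h import *
z=np.load('top0.npz'); p,W=z['p'],z['W']
a=cv2.resize(p[175:290,195:295],None,fx=4,fy=5*.8,interpolation=cv2.INTER_CUBIC)
b=cv2.resize(p[185:300,375:455],None,fx=4,fy=4,interpolation=cv2.INTER_CUBIC)
cv2.imwrite('pics/crop.png',np.hstack([a,b]))
def rect(m,n):
    pts=W[...,:2][m].astype(np.float32); r=cv2.minAreaRect(pts); print(n,m.sum(),r, 'z',np.nanmedian(W[...,2][m]))
v,u=np.mgrid[:420,:560]; Z=W[...,2]
st=(u>195)&(u<295)&(v>175)&(v<290)
g=p.astype(int).sum(2)
rect(st&(Z>.05),'handle'); rect(st&(Z>.022)&(Z<.05),'plate'); rect(st&(g<150)&(Z<.015),'mat')
bb=(u>370)&(u<460)&(v>180)&(v<305)
for lo,hi,n in [(.01,.06,'bed'),(.023,.06,'carr'),(.035,.06,'rail+pad'),(.0418,.06,'rail')]: rect(bb&(Z>lo)&(Z<hi),n)
print(np.nanmedian(Z[bb&(Z<.008)]))
for q in [(406,276),(405,233),(227,240),(253,231),(231,128),(324,249)]: print(q,W[q[1],q[0]])
E
```

```text
handle 211 ((0.528252124786377, 0.1981857270002365), (0.017937397584319115, 0.060483358800411224), 23.715652465820312) z 0.07480026267423504
plate 2946 ((0.5282317399978638, 0.198277547955513), (0.15023259818553925, 0.1247519999742508), 23.430727005004883) z 0.03337596343153758
mat 2384 ((0.5378967523574829, 0.19032692909240723), (0.2062005251646042, 0.16609159111976624), 15.654213905334473) z 0.003673218059819349
bed 6419 ((0.5103249549865723, -0.22434142231941223), (0.24968799948692322, 0.15362483263015747), 1.2960675954818726) z 0.02806692500752847
carr 4308 ((0.5075558423995972, -0.22247858345508575), (0.2404455989599228, 0.1457677185535431), 0.7934936881065369) z 0.03096259962127215
rail+pad 1757 ((0.48645681142807007, -0.23088830709457397), (0.18220840394496918, 0.11481719464063644), 1.300206184387207) z 0.042387475750475155
rail 982 ((0.4860002100467682, -0.22933533787727356), (0.18169237673282623, 0.11223957687616348), 0.7691396474838257) z 0.04441674051442321
0.00034494286966734155
(406, 276) [ 0.43446061 -0.1953798   0.03893601]
(405, 233) [ 0.53605021 -0.19342191  0.03880349]
(227, 240) [0.51689763 0.22512654 0.07331009]
(253, 231) [0.5383903  0.1679102  0.03285101]
(231, 128) [0.76764098 0.21377401 0.12258951]
(324, 249) [ 0.49579968 -0.00436554 -0.00283   ]
```

View pics/crop.png

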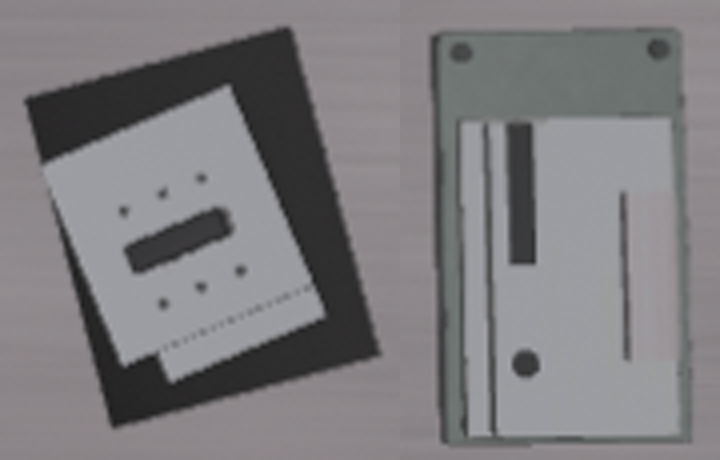

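The cut corner is at the lower left of the crop, so the stage yaw is about +23.6° and its centre about (0.528,0.198). In the base crop, the cone is at (525,363) and the carriage is clamped near the negative end. On the way over I'll take a closer look at the base with the wrist camera.

```bash
python3 - <<'E'
from h import *
c=manip.get_calibration('wrist'); s=manip.state()
R=np.array(c['R']);C=-R.T@np.ravel(c['t'])
from scipy.spatial.transform import Rotation as Ro
T=Ro.from_quat(s['tcp_rot']).as_matrix()
print('cam in tool',T.T@(C-s['tcp_pos']),'fwd in tool',T.T@R[2],'x',T.T@R[0],c['vfov'],c['dist_coeffs'])
E
```

```text
cam in tool [ 0.0817234   0.00139365 -0.15300066] fwd in tool [-2.90351912e-01 -6.28457676e-04  9.56919731e-01] x [-4.09413728e-04  9.99999774e-01  5.32524787e-04] 66.40909372696873 [0.01195009 0.         0.         0.         0.        ]
```

Emit:
jog_arm:
  moves:
    - {"dp": [23,36,-3.3],"angular": [0,0,66.7],"gripper": 100}
    - {"dp": [23,36,-3.3],"angular": [0,0,66.7],"gripper": 100}
    - {"dp": [23,36,-3.3],"angular": [0,0,66.7],"gripper": 100}
    - {"dp": [23,36,-3.3],"angular": [0,0,66.7],"gripper": 100}
    - {"dp": [23,36,-3.3],"angular": [0,0,66.7],"gripper": 100}
    - {"dp": [23,36,-3.3],"angular": [0,0,66.7],"gripper": 100}
    - {"dp": [23,36,-3.3],"angular": [0,0,66.7],"gripper": 100}
    - {"dp": [23,36,-3.3],"angular": [0,0,66.7],"gripper": 100}
    - {"dp": [23,36,-3.3],"angular": [0,0,66.7],"gripper": 100}
    - {"dp": [23,36,-3.3],"angular": [0,0,66.7],"gripper": 100}
    - {"dp": [23,36,-3.3],"angular": [0,0,66.7],"gripper": 100}

```text
clock: 1.48
tcp_pos: [0.4871, -0.2105, 0.2007]
tcp_rot: [0.701, 0.713, -0.0, 0.0]
wrist_force: [0.4, -0.2, 0.5]
opening: 0.0919
```

```bash
python3 - <<'E'
from h import *
s=manip.state();print(s['clock'],s['tcp_pos'],s['tcp_rot'])
p,d,c=grab('wrist'); W=cloud(d,c); np.savez('wrist1.npz',p=p,d=d,W=W); cv2.imwrite('pics/wrist1.png',p)
Z=W[...,2]
base=(np.abs(W[...,0]-.5)<.17)&(np.abs(W[...,1]+.22)<.11)
print(np.round(np.histogram(Z[base],bins=np.arange(0,.06,.002)),3))
E
```

```text
1.475 [ 0.48708674 -0.21049608  0.20066925] [ 7.01335316e-01  7.12831515e-01 -3.25179385e-05  6.65396735e-05]Traceback (most recent call last):
  File "<stdin>", line 6, in <module>
    return _wrapfunc(a, 'round', decimals=decimals, out=out)
    return _wrapit(obj, method, *args, **kwds)
    conv = _array_converter(obj)
ValueError: setting an array element with a sequence. The requested array has an inhomogeneous shape after 1 dimensions. The detected shape was (2,) + inhomogeneous part.
```

View pics/wrist1.png

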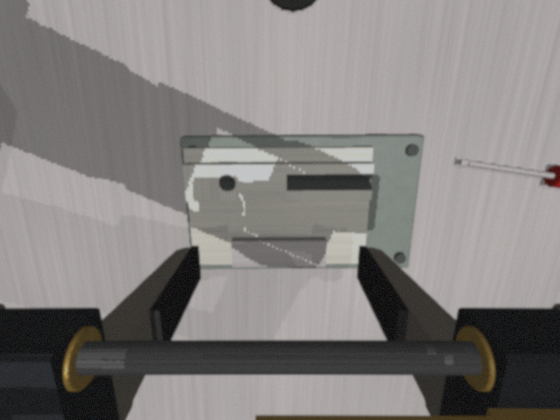

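The wrist view shows the cone at (227,183) and the groove at (288–372, 176–190), and the pad at around (280,250). Next I'll measure them.

```bash
cat >> h.py <<'E'
def plane(c,pix,z,shape=(420,560)):
    f=210/np.tan(np.radians(c['vfov'])/2)
    K=np.array([[f,0,c['cx']],[0,f,c['cy']],[0,0,1]])
    u=cv2.undistortPoints(np.array(pix,float).reshape(-1,1,2),K,np.array(c['dist_coeffs'],float))[:,0]
    R=np.array(c['R']);C=-R.T@np.ravel(c['t']); r=np.c_[u,np.ones(len(u))]@R
    return C+r*((z-C[2])/r[:,2])[:,None]
E
python3 - <<'E'
from h import *
z=np.load('wrist1.npz'); p,W=z['p'],z['W']; c=manip.get_calibration('wrist'); Z=W[...,2]
v,u=np.mgrid[:420,:560]; g=p.max(2)
box=(u>175)&(u<430)&(v>125)&(v<275)
def rect(P,n): print(n,len(P),cv2.minAreaRect(P.astype(np.float32)))
print('rail z',np.median(Z[box&(Z>.042)&(Z<.05)]))
m=box&(v<240)&(Z>.041)&(Z<.055); m=cv2.morphologyEx(m.astype(np.uint8),cv2.MORPH_OPEN,np.ones((3,3)))>0
rect(W[m][:,:2],'rail')
print('rail y pct',np.percentile(W[m][:,1],[1,99]),'x',np.percentile(W[m][:,0],[.5,99.5]))
m=box&(Z>.01); rect(W[m][:,:2],'bed')
for (a,b,e,f),n in [((215,240,172,196),'cone'),((284,378,172,194),'groove')]:
    k=(u>a)&(u<b)&(v>e)&(v<f)&(g<75)
    P=plane(c,np.c_[u[k],v[k]],.044)[:,:2]; rect(P,n); print(P.mean(0))
    # depth based
    k=(u>a)&(u<b)&(v>e)&(v<f)&(Z<.040); print('depth',k.sum(),W[k].mean(0) if k.any() else '')
    if n=='groove':
        for lo in (.50,.515,.53,.545):
            q=P[(P[:,0]>lo)&(P[:,0]<lo+.015)]; print(lo,q[:,1].mean())
E
```

```text
rail z 0.04576956308492964
rail 6199 ((0.486252099275589, -0.19373556971549988), (0.18412648141384125, 0.03755791857838631), 1.2414443492889404)
rail y pct [-0.21242015 -0.17446398] x [0.3952839  0.57704266]
bed 31540 ((0.5107170343399048, -0.22470730543136597), (0.2492998093366623, 0.15036539733409882), 1.2209075689315796)
cone 169 ((0.4362260401248932, -0.19504743814468384), (0.013117733411490917, 0.013755913823843002), 88.59820556640625)
[ 0.43609729 -0.19521318]
depth 52 [ 0.43577896 -0.19481101  0.03792238]
groove 1203 ((0.5365299582481384, -0.19288451969623566), (0.08289524912834167, 0.013972661457955837), 0.9081445932388306)
[ 0.53528907 -0.19271946]
depth 792 [ 0.54563669 -0.19403017  0.03421209]
0.5 -0.1933755677779933
0.515 -0.192979996995156
0.53 -0.1926719087007152
0.545 -0.19231352593220766
```

Emit:
jog_arm:
  moves:
    - {"dp": [4.1,40.9,-1],"angular": [0,0,22.7],"gripper": 60}
    - {"dp": [4.1,40.9,-1],"angular": [0,0,22.7],"gripper": 60}
    - {"dp": [4.1,40.9,-1],"angular": [0,0,22.7],"gripper": 60}
    - {"dp": [4.1,40.9,-1],"angular": [0,0,22.7],"gripper": 60}
    - {"dp": [4.1,40.9,-1],"angular": [0,0,22.7],"gripper": 60}
    - {"dp": [4.1,40.9,-1],"angular": [0,0,22.7],"gripper": 60}
    - {"dp": [4.1,40.9,-1],"angular": [0,0,22.7],"gripper": 60}
    - {"dp": [4.1,40.9,-1],"angular": [0,0,22.7],"gripper": 60}
    - {"dp": [4.1,40.9,-1],"angular": [0,0,22.7],"gripper": 60}
    - {"dp": [4.1,40.9,-1],"angular": [0,0,22.7],"gripper": 60}
    - {"dp": [4.1,40.9,-1],"angular": [0,0,22.7],"gripper": 60}

```text
clock: 2.9
tcp_pos: [0.5287, 0.1985, 0.1907]
tcp_rot: [0.547, 0.837, 0.0, 0.0]
wrist_force: [-0.5, 0.4, 0.2]
opening: 0.0554
```

```bash
python3 - <<'E'
from h import *
s=manip.state();print(s['clock'],s['tcp_pos'],s['tcp_rot'],s['wrist_force'],s['opening'])
p,d,c=grab('wrist'); W=cloud(d,c); cv2.imwrite('pics/wrist2.png',p); np.savez('wrist2.npz',p=p,W=W)
n=(np.abs(W[...,0]-.528)<.12)&(np.abs(W[...,1]-.198)<.12); Z=W[...,2]
for lo,hi in [(.06,.09),(.028,.042)]:
    m=cv2.morphologyEx((n&(Z>lo)&(Z<hi)).astype(np.uint8),cv2.MORPH_OPEN,np.ones((3,3)))>0
    print(lo,m.sum(),cv2.minAreaRect(W[m][:,:2].astype(np.float32)),np.median(Z[m]))
E
```

```text
2.9 [0.52869723 0.1984743  0.19071205] [5.47191309e-01 8.37007568e-01 3.47463986e-06 3.57615588e-05] [-0.52967785  0.40646088  0.22357075] 0.05542913799347449
0.06 1365 ((0.5293571352958679, 0.19827622175216675), (0.017467031255364418, 0.05942312255501747), 23.54528045654297) 0.07754062356943237
0.028 16084 ((0.5292754173278809, 0.1984146237373352), (0.15025931596755981, 0.12443052232265472), 23.62466812133789) 0.035686950015327304
```

View pics/wrist2.png

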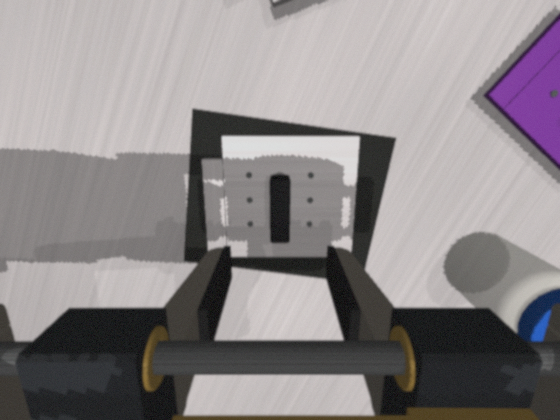

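The stage is at (0.5293,0.1983) with yaw 23.6°, and the cut corner is at the upper left (210,145) of the view. Descending to grasp.

Emit:
jog_arm:
  moves:
    - {"dp": [0.06,0,-5],"angular": [0,0,0],"gripper": 60}
    - {"dp": [0.06,0,-9],"angular": [0,0,0],"gripper": 60}
    - {"dp": [0.06,0,-11.5],"angular": [0,0,0],"gripper": 60}
    - {"dp": [0.06,0,-12.5],"angular": [0,0,0],"gripper": 60}
    - {"dp": [0.06,0,-12.5],"angular": [0,0,0],"gripper": 60}
    - {"dp": [0.06,0,-12.5],"angular": [0,0,0],"gripper": 0}
    - {"dp": [0.06,0,-12.5],"angular": [0,0,0],"gripper": 0}
    - {"dp": [0.06,0,-12.5],"angular": [0,0,0],"gripper": 0}
    - {"dp": [0.06,0,-12.5],"angular": [0,0,0],"gripper": 0}
    - {"dp": [0.06,0,-12.5],"angular": [0,0,0],"gripper": 0}
    - {"dp": [0.06,0,-12.5],"angular": [0,0,0],"gripper": 0}
    - {"dp": [0.06,0,-12.5],"angular": [0,0,0],"gripper": 0}
  grip_force: 40

```text
clock: 4.45
tcp_pos: [0.5294, 0.1996, 0.0659]
tcp_rot: [0.547, 0.837, 0.0, 0.0]
wrist_force: [-0.1, -0.4, 6.0]
opening: 0.0179
```

Emit:
jog_arm:
  moves:
    - {"dp": [0,0,1],"angular": [0,0,0],"gripper": 0}
    - {"dp": [0,0,3],"angular": [0,0,0],"gripper": 0}
    - {"dp": [0,0,6],"angular": [0,0,0],"gripper": 0}
    - {"dp": [0,0,9],"angular": [0,0,0],"gripper": 0}
    - {"dp": [0,0,10],"angular": [0,0,0],"gripper": 0}
    - {"dp": [0,0,10],"angular": [0,0,0],"gripper": 0}
    - {"dp": [0,0,10],"angular": [0,0,0],"gripper": 0}
    - {"dp": [0,0,10],"angular": [0,0,0],"gripper": 0}

```text
clock: 5.45
tcp_pos: [0.5285, 0.1993, 0.1643]
tcp_rot: [0.547, 0.837, -0.001, -0.001]
wrist_force: [-0.2, 0.3, -6.4]
opening: 0.0178
```

```bash
python3 - <<'E'
from h import *
s=manip.state();print(s['clock'],s['tcp_pos'],s['tcp_rot'],s['wrist_force'],s['torque'],s['opening'])
for cam in ['top','wrist']:
    p,d,c=grab(cam); W=cloud(d,c); cv2.imwrite(f'pics/{cam}3.png',p)
    n=(np.abs(W[...,0]-.528)<.10)&(np.abs(W[...,1]-.198)<.12); Z=W[...,2]
    m=cv2.morphologyEx((n&(Z>.115)&(Z<.150)).astype(np.uint8),cv2.MORPH_OPEN,np.ones((3,3)))>0
    P=W[m]; print(cam,m.sum(),cv2.minAreaRect(P[:,:2].astype(np.float32)),np.median(P[:,2]))
    for _ in range(3):
        A=np.c_[P[:,:2]-P[:,:2].mean(0),np.ones(len(P))]; k=np.linalg.lstsq(A,P[:,2],rcond=None)[0]; r=P[:,2]-A@k; P=P[np.abs(r)<max(.0015,2*np.median(np.abs(r)))]
    print('slopes deg',np.degrees(k[:2]),k[2],len(P))
E
```

```text
5.45 [0.52847648 0.1993129  0.16434682] [ 5.46547748e-01  8.37427262e-01 -8.48607605e-04 -6.47933783e-04] [-0.15623376  0.34639214 -6.42821071] [ 0.00535281 -0.12630035 -0.0201923 ] 0.01782989275769033
top 668 ((0.5278825759887695, 0.19717751443386078), (0.14998094737529755, 0.12280763685703278), 23.6471004486084) 0.13198152204538618
slopes deg [-0.46207626 -0.09317929] 0.1319368943669421 472
wrist 30279 ((0.5284475088119507, 0.19799482822418213), (0.15033237636089325, 0.12434075027704239), 23.662574768066406) 0.13430953254784336
slopes deg [-0.10746283 -0.07478644] 0.13431559303866852 29250
```

Emit:
jog_arm:
  moves:
    - {"dp": [-0.4,-4,0],"angular": [0,0,-2.3],"gripper": 0}
    - {"dp": [-0.9,-9,0],"angular": [0,0,-4.8],"gripper": 0}
    - {"dp": [-1.4,-14,0],"angular": [0,0,-7.5],"gripper": 0}
    - {"dp": [-1.9,-19.5,0],"angular": [0,0,-10.5],"gripper": 0}
    - {"dp": [-2.4,-25,0],"angular": [0,0,-13.5],"gripper": 0}
    - {"dp": [-2.9,-30.5,0],"angular": [0,0,-16.5],"gripper": 0}
    - {"dp": [-3.4,-35.5,0],"angular": [0,0,-19],"gripper": 0}
    - {"dp": [-3.8,-39.5,0],"angular": [0,0,-21],"gripper": 0}
    - {"dp": [-4.1,-42,0],"angular": [0,0,-22.2],"gripper": 0}
    - {"dp": [-4.1,-42.4,0],"angular": [0,0,-22.5],"gripper": 0}
    - {"dp": [-4.1,-42.4,0],"angular": [0,0,-22.5],"gripper": 0}
    - {"dp": [-4.1,-42.4,0],"angular": [0,0,-22.5],"gripper": 0}

```text
clock: 7.05
tcp_pos: [0.4882, -0.2235, 0.1655]
tcp_rot: [0.699, 0.715, 0.0, -0.0]
wrist_force: [-0.5, 0.8, -5.2]
opening: 0.0175
```

Emit:
jog_arm:
  moves:
    - {"dp": [0,0,-1.5],"angular": [0,0,0],"gripper": 0}
    - {"dp": [0,0,-3],"angular": [0,0,0],"gripper": 0}
    - {"dp": [0,0,-4],"angular": [0,0,0],"gripper": 0}
    - {"dp": [0,0,-4],"angular": [0,0,0],"gripper": 0}
    - {"dp": [0,0,-4],"angular": [0,0,0],"gripper": 0}

```text
clock: 7.68
tcp_pos: [0.4884, -0.2245, 0.1257]
tcp_rot: [0.699, 0.715, 0.0, 0.0]
wrist_force: [-0.6, 0.2, -6.3]
opening: 0.0179
```

```bash
python3 - <<'E'
from h import *
s=manip.state();print(s['clock'],s['tcp_pos'],s['tcp_rot'],s['wrist_force'],s['torque'],s['opening'])
q=s['tcp_rot'];print('yaw',2*np.degrees(np.arctan2(q[1],q[0]))-90)
p,d,c=grab('wrist'); W=cloud(d,c)
n=(np.abs(W[...,0]-.487)<.12)&(np.abs(W[...,1]+.225)<.12); Z=W[...,2]
m=cv2.morphologyEx((n&(Z>.08)&(Z<.105)).astype(np.uint8),cv2.MORPH_OPEN,np.ones((3,3)))>0
P=W[m]; print(m.sum(),cv2.minAreaRect(P[:,:2].astype(np.float32)),np.median(P[:,2]))
E
```

```text
7.675 [ 0.48839362 -0.22453355  0.12567857] [6.99412505e-01 7.14718225e-01 3.40385735e-05 7.93995324e-05] [-0.60325067  0.18136335 -6.27637486] [-0.02621231 -0.0329777  -0.00677751] 0.017868843849434105
yaw 1.2402232526116137
30435 ((0.4883100688457489, -0.22560027241706848), (0.14985592663288116, 0.12480556219816208), 1.162019968032837) 0.09558909611907931
```

Emit:
jog_arm:
  moves:
    - {"dp": [-0.15,0,-1],"angular": [0,0,0],"gripper": 0}
    - {"dp": [-0.15,0,-1.5],"angular": [0,0,0],"gripper": 0}
    - {"dp": [-0.15,0,-1.8],"angular": [0,0,0],"gripper": 0}
    - {"dp": [-0.15,0,-2.0],"angular": [0,0,0],"gripper": 0}
    - {"dp": [-0.15,0,-2.15],"angular": [0,0,0],"gripper": 0}
    - {"dp": [-0.15,0,-2.15],"angular": [0,0,0],"gripper": 0}
    - {"dp": [-0.15,0,-2.15],"angular": [0,0,0],"gripper": 0}

```text
clock: 8.6
tcp_pos: [0.4867, -0.2245, 0.1042]
tcp_rot: [0.699, 0.715, 0.0, 0.0]
wrist_force: [0.9, 0.3, -6.0]
opening: 0.018
```

```bash
python3 - <<'E'
from h import *
s=manip.state();print(s['clock'],s['tcp_pos'],s['tcp_rot'],s['wrist_force'],s['torque'])
E
```

```text
8.6 [ 0.48674936 -0.2244862   0.10418916] [6.99403116e-01 7.14727412e-01 1.64996535e-05 8.41588383e-05] [ 0.87295659  0.2830777  -6.00228368] [-0.02229011 -0.08381701 -0.00816875]
```

Emit:
jog_arm:
  moves:
    - {"dp": [0,0,-0.1],"angular": [0,0,0],"gripper": 0}
    - {"dp": [0,0,-0.2],"angular": [0,0,0],"gripper": 0}
    - {"dp": [0,0,-0.25],"angular": [0,0,0],"gripper": 0}
    - {"dp": [0,0,-0.25],"angular": [0,0,0],"gripper": 0}

```text
clock: 9.1
tcp_pos: [0.4867, -0.2245, 0.1017]
tcp_rot: [0.699, 0.715, -0.0, 0.0]
wrist_force: [-0.7, 1.3, -4.3]
opening: 0.0176
```

```bash
python3 - <<'E'
from h import *
s=manip.state();print(s['clock'],s['tcp_pos'],s['tcp_rot'],s['wrist_force'],s['torque'])
E
```

```text
9.1 [ 0.4866997  -0.2244616   0.10165521] [ 6.99420889e-01  7.14710025e-01 -4.55827756e-06  2.36988794e-06] [-0.67080545  1.30283242 -4.26565606] [-0.02162346  0.02538086  0.04879698]
```

Emit:
jog_arm:
  moves:
    - {"dp": [0,0,-0.05],"angular": [0,0,0],"gripper": 0}
    - {"dp": [0,0,-0.1],"angular": [0,0,0],"gripper": 0}
    - {"dp": [0,0,-0.1],"angular": [0,0,0],"gripper": 0}
    - {"dp": [0,0,-0.1],"angular": [0,0,0],"gripper": 0}

```text
clock: 9.6
tcp_pos: [0.4869, -0.2244, 0.1013]
tcp_rot: [0.699, 0.715, 0.0, 0.0]
wrist_force: [-2.0, 2.8, 5.3]
opening: 0.0179
```

```bash
python3 - <<'E'
from h import *
s=manip.state();print(s['clock'],s['tcp_pos'],s['tcp_rot'],s['wrist_force'],s['torque'])
E
```

```text
9.6 [ 0.48693148 -0.2244386   0.10125588] [6.99438241e-01 7.14693002e-01 1.45937808e-04 1.94137475e-04] [-1.96172622  2.80412456  5.2953619 ] [ 0.30165434  0.50902762 -0.08121441]
```

It has come down to TCP z 0.1013, against 0.1012 expected at home. I'll relax the grip and then open.

Emit:
jog_arm:
  moves:
    - {"dp": [-0.03,0.05,0.05],"angular": [0,0,0],"gripper": 0}
    - {"dp": [-0.03,0.05,0.05],"angular": [0,0,0],"gripper": 0}
    - {"dp": [-0.03,0.05,0.05],"angular": [0,0,0],"gripper": 40}
    - {"dp": [-0.03,0.05,0.05],"angular": [0,0,0],"gripper": 40}
    - {"dp": [-0.03,0.05,0.05],"angular": [0,0,0],"gripper": 40}
    - {"dp": [-0.03,0.05,0.05],"angular": [0,0,0],"gripper": 40}
    - {"dp": [-0.03,0.05,2],"angular": [0,0,0],"gripper": 40}
    - {"dp": [-0.03,0.05,5],"angular": [0,0,0],"gripper": 40}
    - {"dp": [-0.03,0.05,10],"angular": [0,0,0],"gripper": 40}
    - {"dp": [-0.03,0.05,10],"angular": [0,0,0],"gripper": 40}
    - {"dp": [-0.03,0.05,10],"angular": [0,0,0],"gripper": 40}
  grip_force: 5

```text
clock: 10.98
tcp_pos: [0.4861, -0.2238, 0.2002]
tcp_rot: [0.699, 0.715, -0.0, -0.0]
wrist_force: [-0.2, -0.3, -0.6]
opening: 0.0369
```

```bash
cat > chk.py <<'E'
from h import *
s=manip.state();print(s['clock'],s['tcp_pos'],s['wrist_force'],s['opening'])
p,d,c=grab('wrist'); W=cloud(d,c); cv2.imwrite('pics/wrist5.png',p); Z=W[...,2]
n=(np.abs(W[...,0]-.487)<.14)&(np.abs(W[...,1]+.225)<.12)
m=cv2.morphologyEx((n&(Z>.062)&(Z<.078)).astype(np.uint8),cv2.MORPH_OPEN,np.ones((3,3)))>0
P=W[m]; print(m.sum(),cv2.minAreaRect(P[:,:2].astype(np.float32)))
for _ in range(3):
    A=np.c_[P[:,:2]-[.487,-.2257],np.ones(len(P))]; k=np.linalg.lstsq(A,P[:,2],rcond=None)[0]; r=P[:,2]-A@k; P=P[np.abs(r)<max(.001,2.5*np.median(np.abs(r)))]
print('slopes deg',np.degrees(k[:2]),'z',k[2],len(P))
m=n&(Z>.015)&(Z<.0215)&(W[...,0]>.59); print('bed z (.018)',np.median(Z[m]),m.sum())
E
python3 chk.py
```

```text
10.975 [ 0.48610959 -0.22382466  0.20023188] [-0.23064179 -0.33280145 -0.64728919] 0.03693788756793021
18029 ((0.4866292178630829, -0.22562286257743835), (0.15047220885753632, 0.12524878978729248), 1.0928032398223877)
slopes deg [-0.25288564 -0.02326257] z 0.07105023331595821 15287
bed z (.018) 0.019821887518824268 4542
```

View pics/wrist5.png

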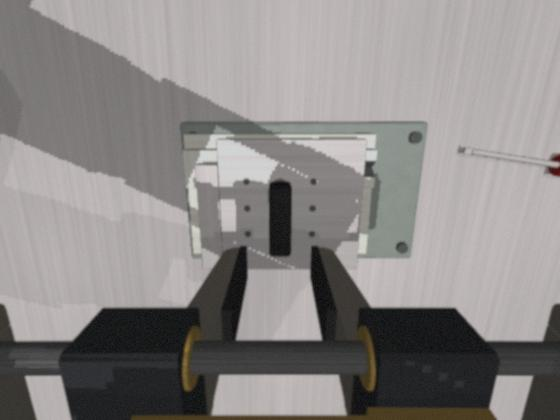

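The stage sits centred on (0.4866,−0.2256), and the plate is 51.2 mm above the bed (51.3 expected). The fit shows a 0.25° slope along x, which could mean the cone foot is about 0.4 mm high, so I'll press lightly beside that foot.

Emit:
jog_arm:
  moves:
    - {"dp": [-4.2,2.3,0],"angular": [0,0,0],"gripper": 0}
    - {"dp": [-4.2,2.3,0],"angular": [0,0,0],"gripper": 0}
    - {"dp": [-4.2,2.3,0],"angular": [0,0,0],"gripper": 0}
    - {"dp": [-4.2,2.3,-5],"angular": [0,0,0],"gripper": 0}
    - {"dp": [-4.2,2.3,-9],"angular": [0,0,0],"gripper": 0}
    - {"dp": [-4.2,2.3,-10.5],"angular": [0,0,0],"gripper": 0}
    - {"dp": [-4.2,2.3,-11],"angular": [0,0,0],"gripper": 0}
    - {"dp": [-4.2,2.3,-11.1],"angular": [0,0,0],"gripper": 0}
    - {"dp": [-4.2,2.3,-11.1],"angular": [0,0,0],"gripper": 0}

```text
clock: 12.15
tcp_pos: [0.4452, -0.2013, 0.0906]
tcp_rot: [0.699, 0.715, 0.0, 0.001]
wrist_force: [-0.2, -0.6, -0.3]
opening: 0.0003
```

Emit:
jog_arm:
  moves:
    - {"dp": [0,0,-0.05],"angular": [0,0,0],"gripper": 0}
    - {"dp": [0,0,-0.1],"angular": [0,0,0],"gripper": 0}
    - {"dp": [0,0,-0.15],"angular": [0,0,0],"gripper": 0}
    - {"dp": [0,0,-0.15],"angular": [0,0,0],"gripper": 0}

```text
clock: 12.65
tcp_pos: [0.4446, -0.2011, 0.0885]
tcp_rot: [0.699, 0.715, 0.0, 0.0]
wrist_force: [-0.9, 0.5, 5.6]
opening: 0.0004
```

Emit:
jog_arm:
  moves:
    - {"dp": [0,0,-0.05],"angular": [0,0,0],"gripper": 0}
    - {"dp": [0,0,-0.08],"angular": [0,0,0],"gripper": 0}
    - {"dp": [0,0,-0.08],"angular": [0,0,0],"gripper": 0}

```text
clock: 13.02
tcp_pos: [0.4446, -0.2011, 0.0883]
tcp_rot: [0.699, 0.715, 0.0, 0.0]
wrist_force: [-3.9, 1.4, 15.8]
opening: 0.0004
```

Emit:
jog_arm:
  moves:
    - {"dp": [0,0,1],"angular": [0,0,0],"gripper": 0}
    - {"dp": [0,0,6],"angular": [0,0,0],"gripper": 0}
    - {"dp": [0,0,11],"angular": [0,0,0],"gripper": 0}
    - {"dp": [4.2,-2.3,11.2],"angular": [0,0,0],"gripper": 0}
    - {"dp": [4.2,-2.3,11.2],"angular": [0,0,0],"gripper": 0}
    - {"dp": [4.2,-2.3,11.2],"angular": [0,0,0],"gripper": 0}
    - {"dp": [4.2,-2.3,11.2],"angular": [0,0,0],"gripper": 0}
    - {"dp": [4.2,-2.3,11.2],"angular": [0,0,0],"gripper": 0}

```text
clock: 14.02
tcp_pos: [0.4856, -0.2235, 0.1989]
tcp_rot: [0.699, 0.715, -0.0, -0.001]
wrist_force: [0.4, -0.1, 0.2]
opening: 0.0002
```

```bash
python3 chk.py
```

```text
14.025 [ 0.48561673 -0.22354177  0.19889363] [ 0.37433372 -0.10777582  0.23152253] 0.0001627999876161105
18365 ((0.4868629276752472, -0.22576521337032318), (0.15021461248397827, 0.12490137666463852), 1.207451343536377)
slopes deg [-0.11557422 -0.1118167 ] z 0.07097146607734156 15593
bed z (.018) 0.019817467820064487 4564
```

The slope is down to about 0.1°, the same bias I saw with the stage held level, so the cone foot settled. I'll give the groove side the same light press.

Emit:
jog_arm:
  moves:
    - {"dp": [4.3,2.5,0],"angular": [0,0,0],"gripper": 0}
    - {"dp": [4.3,2.5,0],"angular": [0,0,0],"gripper": 0}
    - {"dp": [4.3,2.5,-5],"angular": [0,0,0],"gripper": 0}
    - {"dp": [4.3,2.5,-9],"angular": [0,0,0],"gripper": 0}
    - {"dp": [4.3,2.5,-10.5],"angular": [0,0,0],"gripper": 0}
    - {"dp": [4.3,2.5,-10.9],"angular": [0,0,0],"gripper": 0}
    - {"dp": [4.3,2.5,-11.05],"angular": [0,0,0],"gripper": 0}
    - {"dp": [4.3,2.5,-11.12],"angular": [0,0,0],"gripper": 0}
    - {"dp": [4.3,2.5,-11.12],"angular": [0,0,0],"gripper": 0}

```text
clock: 15.2
tcp_pos: [0.5299, -0.1991, 0.0889]
tcp_rot: [0.699, 0.715, 0.0, 0.001]
wrist_force: [-0.3, 0.9, 0.1]
opening: 0.0003
```

Emit:
jog_arm:
  moves:
    - {"dp": [0,0,-0.05],"angular": [0,0,0],"gripper": 0}
    - {"dp": [0,0,-0.07],"angular": [0,0,0],"gripper": 0}
    - {"dp": [0,0,-0.07],"angular": [0,0,0],"gripper": 0}

```text
clock: 15.58
tcp_pos: [0.5298, -0.1991, 0.0882]
tcp_rot: [0.699, 0.715, 0.0, 0.0]
wrist_force: [-0.8, 0.6, 7.0]
opening: 0.0003
```

Emit:
jog_arm:
  moves:
    - {"dp": [0,0,-0.05],"angular": [0,0,0],"gripper": 0}
    - {"dp": [0,0,-0.05],"angular": [0,0,0],"gripper": 0}

```text
clock: 15.82
tcp_pos: [0.5299, -0.1991, 0.088]
tcp_rot: [0.699, 0.715, 0.0, 0.0]
wrist_force: [-2.8, 0.8, 11.8]
opening: 0.0006
```

Emit:
jog_arm:
  moves:
    - {"dp": [0,0,1],"angular": [0,0,0],"gripper": 0}
    - {"dp": [0,0,6],"angular": [0,0,0],"gripper": 0}
    - {"dp": [0,0,11],"angular": [0,0,0],"gripper": 0}
    - {"dp": [-4.3,-2.5,11.3],"angular": [0,0,0],"gripper": 0}
    - {"dp": [-4.3,-2.5,11.3],"angular": [0,0,0],"gripper": 0}
    - {"dp": [-4.3,-2.5,11.3],"angular": [0,0,0],"gripper": 0}
    - {"dp": [-4.3,-2.5,11.3],"angular": [0,0,0],"gripper": 0}
    - {"dp": [-4.3,-2.5,11.3],"angular": [0,0,0],"gripper": 0}

```text
clock: 16.82
tcp_pos: [0.4868, -0.2235, 0.1995]
tcp_rot: [0.699, 0.715, -0.0, -0.0]
wrist_force: [0.2, -0.2, -0.5]
opening: 0.0005
```

```bash
python3 chk.py; python3 - <<'E'
from h import *
p,d,c=grab('scene'); cv2.imwrite('pics/scene9.png',p)
E
```

```text
16.825 [ 0.48678311 -0.22354072  0.1994688 ] [ 0.21376018 -0.17733163 -0.47604781] 0.0004916743594638659
18267 ((0.4869682192802429, -0.22532249987125397), (0.15007545053958893, 0.12439329922199249), 1.0865081548690796)
slopes deg [-0.22457447 -0.17313186] z 0.07093381270444628 15556
bed z (.018) 0.01983585426069017 4546
```

View pics/scene9.png

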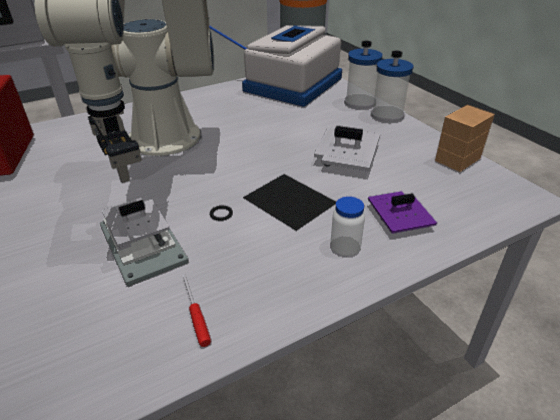

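The scene view shows the stage on the base at about (135,225), with the bystanders untouched. The slope readings are noisy, so I'll compare the plate with the bench plane over several frames.

```bash
cat > chk2.py <<'E'
from h import *
def fit(P):
    for _ in range(4):
        A=np.c_[P[:,:2]-[.487,-.2257],np.ones(len(P))]; k=np.linalg.lstsq(A,P[:,2],rcond=None)[0]; r=P[:,2]-A@k; P=P[np.abs(r)<max(.001,2.5*np.median(np.abs(r)))]
    return np.r_[np.degrees(k[:2]),k[2]*1e3]
out=[]
for cam in ['wrist']*6+['top']*4:
    p,d,c=grab(cam); W=cloud(d,c); Z=W[...,2]
    n=(np.abs(W[...,0]-.487)<.2)&(np.abs(W[...,1]+.2)<.2)
    a=fit(W[n&(Z>.062)&(Z<.078)]); b=fit(W[n&(Z<.008)]); print(cam,a.round(2),b.round(2),(a-b).round(2))
E
python3 chk2.py
```

```text
wrist [-0.22 -0.16 70.92] [-0.01 -0.    1.92] [-0.21 -0.15 69.  ]
wrist [-0.2  -0.15 70.94] [-0.02  0.    1.92] [-0.18 -0.16 69.02]
wrist [-0.21 -0.14 70.94] [-0.01 -0.    1.92] [-0.2  -0.14 69.02]
wrist [-0.19 -0.15 70.94] [-0.01  0.    1.92] [-0.18 -0.15 69.02]
wrist [-0.23 -0.16 70.93] [-0.02 -0.    1.92] [-0.21 -0.16 69.01]
wrist [-0.21 -0.16 70.94] [-0.01  0.    1.92] [-0.2  -0.16 69.02]
top [-3.400e-01 -6.000e-02  6.926e+01] [-0.04 -0.06  0.33] [-0.3   0.   68.93]
top [-0.2  -0.11 69.33] [-0.03 -0.1   0.38] [-1.700e-01 -1.000e-02  6.895e+01]
top [-0.07 -0.31 69.36] [-0.01 -0.08  0.33] [-6.000e-02 -2.300e-01  6.904e+01]
top [-0.11 -0.17 69.34] [-0.04 -0.1   0.39] [-6.000e-02 -6.000e-02  6.895e+01]
```

The wrist frames repeat well. Each press lowered the pressed side slightly, so I'll give the cone side one more light press.

Emit:
jog_arm:
  moves:
    - {"dp": [-4.3,2.5,0],"angular": [0,0,0],"gripper": 0}
    - {"dp": [-4.3,2.5,0],"angular": [0,0,0],"gripper": 0}
    - {"dp": [-4.3,2.5,-5],"angular": [0,0,0],"gripper": 0}
    - {"dp": [-4.3,2.5,-9],"angular": [0,0,0],"gripper": 0}
    - {"dp": [-4.3,2.5,-10.5],"angular": [0,0,0],"gripper": 0}
    - {"dp": [-4.3,2.5,-10.9],"angular": [0,0,0],"gripper": 0}
    - {"dp": [-4.3,2.5,-11.05],"angular": [0,0,0],"gripper": 0}
    - {"dp": [-4.3,2.5,-11.12],"angular": [0,0,0],"gripper": 0}
    - {"dp": [-4.3,2.5,-11.17],"angular": [0,0,0],"gripper": 0}
    - {"dp": [-4.3,2.5,-11.2],"angular": [0,0,0],"gripper": 0}
    - {"dp": [-4.3,2.5,-11.2],"angular": [0,0,0],"gripper": 0}

```text
clock: 18.8
tcp_pos: [0.4437, -0.1991, 0.0885]
tcp_rot: [0.699, 0.715, 0.0, 0.0]
wrist_force: [-1.5, -0.1, 4.8]
opening: 0.0009
```

Emit:
jog_arm:
  moves:
    - {"dp": [0,0,-0.05],"angular": [0,0,0],"gripper": 0}
    - {"dp": [0,0,-0.08],"angular": [0,0,0],"gripper": 0}
    - {"dp": [0,0,-0.08],"angular": [0,0,0],"gripper": 0}

```text
clock: 19.18
tcp_pos: [0.4437, -0.1991, 0.0883]
tcp_rot: [0.699, 0.715, 0.0, 0.0]
wrist_force: [-4.0, 2.4, 15.2]
opening: 0.0005
```

Emit:
jog_arm:
  moves:
    - {"dp": [0,0,1],"angular": [0,0,0],"gripper": 0}
    - {"dp": [0,0,6],"angular": [0,0,0],"gripper": 0}
    - {"dp": [0,0,11],"angular": [0,0,0],"gripper": 0}
    - {"dp": [4.3,-2.5,11.3],"angular": [0,0,0],"gripper": 0}
    - {"dp": [4.3,-2.5,11.3],"angular": [0,0,0],"gripper": 0}
    - {"dp": [4.3,-2.5,11.3],"angular": [0,0,0],"gripper": 0}
    - {"dp": [4.3,-2.5,11.3],"angular": [0,0,0],"gripper": 0}
    - {"dp": [4.3,-2.5,11.3],"angular": [0,0,0],"gripper": 0}

```text
clock: 20.18
tcp_pos: [0.4857, -0.2236, 0.1997]
tcp_rot: [0.699, 0.715, -0.0, -0.0]
wrist_force: [0.1, 0.2, -0.1]
opening: 0.0008
```

```bash
python3 chk.py; python3 chk2.py | head -3
```

```text
20.175 [ 0.48567968 -0.22357118  0.19974959] [ 0.06596287  0.18558268 -0.07391674] 0.0007746882800566057
18230 ((0.48699551820755005, -0.2253836989402771), (0.1503937691450119, 0.12415623664855957), 1.1429016590118408)
slopes deg [-0.1736384 -0.1484172] z 0.07088724820071075 15621
bed z (.018) 0.019808582284101026 4525
wrist [-0.18 -0.18 70.91] [-0.02  0.    1.92] [-0.16 -0.18 68.99]
wrist [-0.17 -0.16 70.91] [-0.01 -0.    1.93] [-0.16 -0.15 68.99]
wrist [-0.16 -0.15 70.92] [-0.01 -0.    1.92] [-0.15 -0.15 69.  ]
```

The last press changed the height by only about 0.02 mm, so the stage is seated. Handing in.

```bash
python3 -c "
from rig import manip
print(manip.sign_off())"
```

```text
the job is handed in; nothing more can be done
None
```

The stage top is on the kinematic base with all three feet apparently home, and the job is handed in at about 20 s of the 56 s allowed. I gripped it by the handle, carried it over and lowered it. The wrist camera had put the carriage about 24 mm toward −x. The cone foot went straight in, so I didn't need to slide and feel for the cone. After letting go I pressed lightly on the cone side twice and the groove side once, with at most about 16 N at the wrist.

**Last checks**
- **Height:** the plate is about 51.1 mm above the bed, against 51.3 mm expected. A foot left on the rail top would stand 4.7 mm high. The last press changed this by only about 0.02 mm.
- **Position:** the stage centre is at (0.487, −0.225) m with a yaw of 1.1–1.2°. The carriage was measured at (0.487, −0.226) m and 1.2°.
- **Tilt (did not fully agree):** the wrist camera still reads about 0.15° in x and in y. Before seating, held level in the gripper, it read about 0.1°. I take most of this as camera bias, but a few tenths of a millimetre at one foot can't be ruled out from the images. The arm met the plate at the same height on both sides, within about 0.3 mm (0.0883 m at the cone, 0.0880–0.0882 m at the groove).
- **Bystanders and arm:** the jar, ring and screwdriver looked untouched in the last scene picture. The arm finished about 7 cm above the handle, touching nothing.

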